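# Wind down the cheese press with its removable crank

### The job

Fit the loose crank onto the square shaft on top of the small cheese press, and turn it clockwise (seen from above) until the steel plate is fully down on the wooden disc in the mould. Then lift the crank off and lay it flat on the brown coaster again, without knocking into the other things on the worktop.

Things in the scene. Friction and masses are not known exactly. Their poses are not given: they have to be found in the camera images.
- press: Cheese press, fixed: wooden base 120 x 200 x 20 mm, white mould (115 mm wide), two steel posts 170 mm apart along its y axis, green cross beam 46 x 210 mm along y, top 187 mm above the worktop (post nuts to 194 mm). Origin: centre of the base's underside, on the screw's axis; z up. Turned by up to 15 degrees.
- shaft_seat (a point): On the screw's axis at the top of the brass collar (60 mm wide, 201 mm above the worktop). Above it stands the square shaft, 16 x 16 mm, 22 mm tall, its last 7 mm tapering to 9 x 9 mm. The frame turns with the screw: z up, x and y square to the shaft's flats, so the crank fits at any of four quarter turns. Seated, the crank's origin lies here.
- press_screw (a joint): Angle of the screw and its shaft, rad: grows as it turns clockwise seen from above; 0 = plate fully up, 5.5 = plate hard down on the wooden disc, where it stops. Starts between 0 and 2.5 (half to nearly a whole turn is needed). Stays where it is left; turning takes about 0.2 N m.
- plate_face (a point): Centre of the underside of the steel pressing plate (90 mm disc on a bar that slides on the posts). It sinks 5 mm per rad of the screw, 27.5 mm in all; the wooden disc lies under it.
- follower_top (a point): Centre of the top of the wooden follower disc (96 mm) in the mould, 92 mm above the worktop; fixed.
- crank: Loose steel crank, about 0.2 kg, starts lying flat on the coaster, its arm within 40 degrees of straight away from the robot. Origin: centre of the hub's underside; x along the arm to the knob, z up. The whole underside is flat. Arm: bar 18 mm wide, 10 mm thick, flush with the underside, to a round end (24 mm) at x = 60 mm.
- hub_top (a point): Centre of the top of the crank's hub (brass dot), 40 mm above the crank's origin, same axes. The hub is a dark block 30 x 30 mm, 40 mm tall, sides along x and y; square socket in its underside, 18 x 18 mm, 26 mm deep, sides along x and y. It can be gripped across its 30 mm along y, the fingers either side of the arm.
- knob_grip (a point): Where to grip the red knob for turning: on its axis, 60 mm from the hub's axis, 38 mm above the crank's underside. The knob is an upright sleeve 19 mm in diameter, from 12 to 57 mm above the underside, and spins freely on its pin.
- crank_balance (a point): Point on the crank's underside below its centre of mass, 20 mm from the hub's centre along the arm.
- coaster: Round brown leather coaster, 97 mm in diameter, 6 mm thick, fixed to the worktop. Origin: centre of its underside. A tall wine rack stands close behind it (world x over 0.566 for y below -0.07); to the left of the rack wall cabinets hang 0.5 m over the worktop (x over 0.61): keep the wrist clear of both.
- matchbox: Bystander: small box of matches, 36 x 53 x 15 mm, lying loose between coaster and press, farther back. Origin: centre of its underside.
- shaker: Bystander: steel cocktail shaker, 88 mm wide, 207 mm tall, loose, left of the press. Origin: centre of its underside.
- lemon: Bystander: lemon, 78 x 55 x 56 mm, loose, to the left. Origin: underside.
- lime: Bystander: lime, 50 mm, loose, far left. Origin: underside.
- candle: Bystander: candle in a brass tin, 67 mm wide, 46 mm tall, loose, to the right. Origin: centre of its underside.
- jigger: Bystander: steel double-ended jigger, 43 mm wide, 95 mm tall, loose, far right. Origin: centre of its underside.

How it is judged:
On the way, in this order (a step that is already met when the one before it is completed fails the run):
1. the crank is fitted on the square shaft, fully down on the collar (horizontal distance between crank and shaft_seat below 0.004 m and z of crank in the frame of shaft_seat below 0.005 m and angle between crank's own z axis and vertical below 0.12 rad), for 0.2 s.
2. with the crank on the shaft, the plate has been wound fully down (all of step 1 and value of joint press_screw above 5.2 rad), for 0.1 s.
At the end, for the whole second after the job is handed in: The plate is down on the wooden follower (screw past 5.2 of 5.5 rad, gap under 1.5 mm); the crank is off the press and lies flat (underside down, within 0.08 rad) and still on the coaster, its balance point within 44 mm of the coaster's centre (value of joint press_screw above 5.2 rad and horizontal distance between crank_balance and coaster below 0.044 m and z of crank in the frame of coaster between 0.002 and 0.01 m and angle between crank's own z axis and vertical below 0.08 rad and linear speed of crank below 0.02 m/s); the robot touches nothing.
It fails at once if another loose thing on the worktop is knocked away (moved more than 30 mm) (distance of any of shaker, lemon, lime, matchbox, candle, jigger from where it was at the start of the episode above 0.03 m).
It also fails if it takes over 72 s, if anything falls off the work surface, if the arm or the gripper's body presses on something with over 40 N, if the wrist force passes 120 N, or if a joint passes its speed limit or range.

### The arm

A 6-joint arm with a two-finger parallel gripper is mounted at the origin on a cart in front of the work surface, level with it; the furniture and walls round the work are solid. World frame = base frame: x ahead of the robot, y to its left, z up, the work surface at z = 0. Lengths are in m, angles in rad, forces in N, time in s.
With the tool pointing down it reaches from about 0.375 to 0.75 m from the base axis. Payload 9 kg.
Tool frame: the origin (TCP) lies at the very end of the fingers, on their centre line; the grasp point (between the pads) lies 19 mm behind it; z points along the fingers, y is the line along which they close (so a half turn about z gives the same grasp; the last joint's range is limited). The gripper opens to 85 mm and grips with 20 to 120 N. Pads are 22 mm wide; open, the fingers measure 114 mm over their backs; the gripper's body (76 mm by 85 mm) begins 54 mm behind the grasp point. The pads swing forward as they close: fully open they stand 13 mm farther back than shut.
Start: joints at [-1.507, 0.104, 0.097, 1.564, 0, 1.353], TCP at [0.167, -0.576, 0.231] pointing down, gripper open.
Joint ranges: [-2.99, 2.99], [-0.84, 1.86], [-1.1, 1.16], [-1.84, 2.11], [-1.51, 1.56], [-3.14, 3.14]. Speed limits (rad/s): [2.22, 2.22, 2.57, 3.14, 3.14, 3.14].

### API

Orientations are given as [roll, pitch, yaw] about the fixed x, y, z axes, in that order (R = Rz(yaw) Ry(pitch) Rx(roll)).
In Python, from plant import bot, eyes, order gives the robot as it stands.
- The arm moves only by the tool play_rows, never from a script. Its argument "increments" is a list that holds one entry, the list of rows, each a list of 6 numbers: the shift along the tool's x, y, z in mm, then the turn, a rotation vector about the tool's x, y, z in rad. A call has 1 to 20 rows; each row shifts and turns the commanded pose from where the row before left it, along the tool's axes as they then stand; what a row does not reach is not made up. A row lasts 1/10 s, in which the tool goes at most 50 mm and 8.59 degrees, less where a joint would pass 70% of its speed; a pose out of reach is approached as far as the arm can. A call is refused whole if a number of a shift passes 50 or a number of a turn 0.15, either way. A call with a gripper value outside its range is refused whole. "gripper" is the closure, from -1 (fully open) to 1 (shut), set as the call begins (left out, the last holds). The fingers move at their own pace and stop on an object; "force" is the grip in N (left out, the last holds). Time passes only in rows, so rows that do not move let the fingers close. It gives the time, the measured TCP pose, the force, the opening and the grip force at its end, in the units of the state.
- bot.observe(): the state, without advancing time (a new reading comes with each control period).
- eyes.camera(name): name is "scene" or "side" or "wrist"; returns the picture (480x640x3 uint8, red, green, blue); there is no depth.
- eyes.calibration(name): a dict with "intrinsics" (3x3 intrinsics, pixels), "dist" ([k1, k2, p1, p2, k3] as OpenCV has them; the pictures are not rectified), "cam_to_world" (4x4, takes a point from camera to world coordinates); the wrist camera has in their place "tool_from_camera" (4x4, takes a point from camera to tool coordinates, whose origin is the TCP and whose axes are the flange's). Camera axes: x right, y down, z forward; pixel columns grow to the right and rows downward; lengths in m; the calibration is good to about 2 mm. A picture is of the moment at which its call begins: read the wrist's pose just before it. calibration takes no time and is no camera call.
- order.hand_in(): hands the job in; it is judged then, once.
Trained networks look in the newest picture that a camera, given by its name, has taken for a name from the list of things; names that differ only in an ending like _2 or _b are one class to them, and where a whole thing is asked for, a point or a joint stands for the part that bears it (a point fixed in the world has none). Each returns a list of dicts, best first, with "conf" (0 to 1); they miss things now and then, are a little off and sometimes report something else, mostly with a low value. They report only what shows in the picture. A call takes as long as a camera call.
- eyes.silhouettes(label, camera): "mask" (480x640 bool, what is visible of it) and "at" ([column, row] in pixels, amid what is visible of it).
- eyes.tip_of(label, camera): "at" ([column, row] in pixels: a listed point, or the origin of a listed thing).
The state is a dict: "time": time; "q": joint angles; "joint_vel": joint speeds; "effort": joint torques, N m; "ee_pos": TCP position; "eef_rot": TCP orientation; "force": force on the tool from outside, world axes, zero at the start; "wrist_torque": the same for the moment, N m; "opening": finger opening in m; "finger_force": force on a finger pad.
Only numpy, scipy, OpenCV 4.12 (cv2) and the standard library are available. Lean on these libraries where they do the work, as an engineer would, in place of code of your own. Each camera call takes 0.05 s, during which the arm holds its last target. There are 200 camera calls.

## Working session

There is one attempt and no reset: what is moved stays moved. The work goes in short steps, Python scripts to look and compute and a tool call to move; the robot and the scene stay as the last step left them, time stands still between calls to the robot, and variables do not carry over. Pictures are saved under pics/ and viewed, at most 10 in all, crops included, and the job is handed in when it is done.

Besides the shell and the picture viewer there is one more tool, called after "Call:" by a JSON object that holds its "fn" and its "kwargs", one argument or row to a line. play_rows: Moves the arm, as the interface text tells. Its arguments: {"type":"object","properties":{"increments":{"type":"array","items":{"type":"array","items":{"type":"array","items":{"type":"number"}}}},"gripper":{"type":"number"},"force":{"type":"number"}},"required":["increments"]}

```bash
mkdir -p pics; ls
cat > h.py <<'E'
import numpy as np, cv2
from plant import bot, eyes, order
from scipy.spatial.transform import Rotation as R
def cal(cam):
    c=eyes.calibration(cam); K=np.array(c["intrinsics"]); d=np.array(c["dist"],float)
    if cam=="wrist":
        s=bot.observe(); T=np.eye(4); T[:3,:3]=R.from_euler('xyz',s["eef_rot"]).as_matrix(); T[:3,3]=s["ee_pos"]
        M=T@np.array(c["tool_from_camera"])
    else: M=np.array(c["cam_to_world"])
    return K,d,M
def ray(px,C):
    K,d,M=C
    p=cv2.undistortPoints(np.array([[px]],float),K,d)[0,0]
    v=M[:3,:3]@np.array([p[0],p[1],1]); return M[:3,3],v
def onz(px,z,C):
    o,v=ray(px,C); return o+v*(z-o[2])/v[2]
def tri(rays):
    A=0;b=0
    for o,v in rays:
        v=v/np.linalg.norm(v);P=np.eye(3)-np.outer(v,v);A=A+P;b=b+P@o
    return np.linalg.solve(A,b)
def proj(X,C):
    K,d,M=C; W=np.linalg.inv(M)
    return cv2.projectPoints(np.atleast_2d(X).astype(float),cv2.Rodrigues(W[:3,:3])[0],W[:3,3],K,d)[0][:,0]
def shot(cam,name=None):
    C=cal(cam); im=eyes.camera(cam)
    if name: cv2.imwrite(f"pics/{name}.png",im[:,:,::-1])
    return C,im
E
python3 - <<'E'
from h import *
s=bot.observe(); print({k:np.round(v,3) for k,v in s.items()})
zs=dict(hub_top=.046,knob_grip=.044,coaster=0,crank=.006,shaft_seat=.201,press=0,matchbox=0,candle=0,shaker=0,lemon=0,jigger=0,plate_face=.1,follower_top=.092)
for cam in("scene","side"):
    C,im=shot(cam,cam)
    print(cam,np.round(C[2][:3,3],2))
    for l,z in zs.items():
        r=eyes.tip_of(l,cam)
        for e in r[:1]: print(l,round(e["conf"],2),np.round(e["at"],1),np.round(onz(e["at"],z,C),4))
E
```

```text
pics
{'time': np.float64(0.0), 'q': array([-1.507,  0.105,  0.096,  1.564,  0.   ,  1.353]), 'joint_vel': array([-0.002,  0.002, -0.001, -0.001, -0.001,  0.001]), 'effort': array([-1.0000e-03, -5.5694e+01,  5.0365e+01,  1.7000e-02, -0.0000e+00,
       -0.0000e+00]), 'ee_pos': array([ 0.167, -0.576,  0.231]), 'eef_rot': array([-3.14 , -0.   ,  0.282]), 'force': array([ 0.071,  0.1  , -0.025]), 'wrist_torque': array([ 0.02 ,  0.001, -0.014]), 'finger_force': np.float64(0.0), 'opening': np.float64(0.085)}
scene [-0.4   1.65  1.18]
hub_top 0.64 [353.8 228.3] [ 0.4366 -0.2007  0.046 ]
knob_grip 0.45 [339.1 225.3] [ 0.5021 -0.2013  0.044 ]
coaster 0.6 [349.8 241.6] [ 0.4397 -0.1698  0.    ]
crank 0.46 [350.  239.8] [ 0.4407 -0.1738  0.006 ]
shaft_seat 0.75 [287.8 245. ] [0.4726 0.2474 0.201 ]
press 0.62 [289.1 293.9] [0.4798 0.2454 0.    ]
matchbox 0.44 [315.9 246.4] [ 0.5449 -0.0787  0.    ]
shaker 0.9 [244.6 318.4] [0.5428 0.4281 0.    ]
lemon 0.81 [264.9 343.9] [0.415  0.5067 0.    ]
plate_face 0.68 [286.8 262.9] [0.5045 0.209  0.1   ]
follower_top 0.8 [284.7 270.5] [0.4934 0.2431 0.092 ]
side [0.42 1.21 1.27]
hub_top 0.5 [339.7 225.6] [ 0.428  -0.1763  0.046 ]
knob_grip 0.8 [320.1 217.7] [ 0.4955 -0.2138  0.044 ]
coaster 0.54 [333.6 232.4] [ 0.4478 -0.1919  0.    ]
crank 0.67 [338.7 229.5] [ 0.431  -0.2012  0.006 ]
shaft_seat 0.94 [318.9 283.7] [0.4725 0.2295 0.201 ]
press 0.97 [319.4 332.3] [0.4693 0.2314 0.    ]
candle 0.64 [316.  173.4] [ 0.5301 -0.523   0.    ]
shaker 0.74 [291.4 399.4] [0.527  0.4473 0.    ]
lemon 0.64 [328.6 423.1] [0.4292 0.5054 0.    ]
jigger 0.66 [341.9 168.8] [ 0.432  -0.5604  0.    ]
plate_face 0.6 [317.8 304.7] [0.4756 0.215  0.1   ]
follower_top 0.56 [315.8 312.2] [0.4797 0.235  0.092 ]
```

Call:
{"fn": "play_rows", "kwargs": {
  "increments": [
    [[23.7,-21.8,-2,0,0,0],[23.7,-21.8,-2,0,0,0],[23.7,-21.8,-2,0,0,0],[23.7,-21.8,-2,0,0,0],[23.7,-21.8,-2,0,0,0],[23.7,-21.8,-2,0,0,0],[23.7,-21.8,-2,0,0,0],[23.7,-21.8,-2,0,0,0],[23.7,-21.8,-2,0,0,0],[23.7,-21.8,-2,0,0,0],[23.7,-21.8,-2,0,0,0],[23.7,-21.8,-2,0,0,0],[23.7,-21.8,-2,0,0,0],[23.7,-21.8,-2,0,0,0]]
  ]
}}

```text
time: 2.8
ee_pos: [0.4012, -0.1897, 0.2596]
eef_rot: [3.141, -0.0, 0.282]
force: [-0.8, -0.5, -0.3]
opening: 0.0854
finger_force: 0.0
```

Call:
{"fn": "play_rows", "kwargs": {
  "increments": [
    [[0,0,0,0,0,-0.145],[0,0,0,0,0,-0.145],[0,0,0,0,0,-0.145],[0,0,0,0,0,-0.145],[0,0,0,0,0,-0.145],[0,0,0,0,0,-0.145],[0,0,0,0,0,-0.145],[0,0,0,0,0,-0.145],[0,0,0,0,0,-0.145],[0,0,0,0,0,-0.145],[0,0,0,0,0,-0.145],[0,0,0,0,0,-0.145],[0,0,0,0,0,-0.145],[0,0,0,0,0,-0.145],[0,0,0,0,0,-0.145],[0,0,0,0,0,-0.145],[0,0,0,0,0,-0.145],[0,0,0,0,0,-0.145],[0,0,0,0,0,0]]
  ]
}}

```text
time: 4.7
ee_pos: [0.4007, -0.1909, 0.2594]
eef_rot: [-3.141, 0.0, 2.894]
force: [-0.0, 0.3, -0.2]
opening: 0.0851
finger_force: 0.0
```

Run:
```python
from h import *
s=bot.observe(); print(s["time"],s["q"],s["ee_pos"],s["eef_rot"])
C,im=shot("wrist","w1"); print(C[2])
for l,z in dict(hub_top=.046,knob_grip=.044,coaster=0.006,crank=.006,crank_balance=.006).items():
    for e in eyes.tip_of(l,"wrist")[:1]: print(l,round(e["conf"],2),np.round(e["at"],1),np.round(onz(e["at"],z,C),4))
for l,z in dict(coaster=.006,crank=.01).items():
  for e in eyes.silhouettes(l,"wrist")[:1]:
    c,sz,a=cv2.minAreaRect(np.argwhere(e["mask"])[:,::-1].astype(np.float32)); print(l,e["conf"],c,sz,a,e["at"])
```

```text
4.7 [-7.40905012e-01 -3.65702559e-01 -2.83980071e-01  1.65221431e+00
 -5.27705091e-05 -4.93292488e-01] [ 0.40071552 -0.19093285  0.25939518] [-3.14140198e+00  2.43214847e-04  2.89398014e+00]
[[ 2.44809585e-01  9.18021425e-01  3.11937383e-01  3.20527002e-01]
 [ 9.69571129e-01 -2.31894946e-01 -7.84637480e-02 -1.71679127e-01]
 [ 3.05300870e-04  3.21654158e-01 -9.46857175e-01  4.02122308e-01]
 [ 0.00000000e+00  0.00000000e+00  0.00000000e+00  1.00000000e+00]]
hub_top 0.7 [333.1 221.3] [ 0.429  -0.1869  0.046 ]
knob_grip 0.72 [329.2 280.6] [ 0.4859 -0.2044  0.044 ]
coaster 0.81 [335.7 224.9] [ 0.4454 -0.187   0.006 ]
crank 0.6 [331.7 209. ] [ 0.4284 -0.187   0.006 ]
crank_balance 0.77 [329.9 228.9] [ 0.4481 -0.1936  0.006 ]
coaster 0.91 (334.8599853515625, 223.47999572753906) (96.87364196777344, 90.08540344238281) 8.130102157592773 [349.2, 225.3]
crank 0.18 (455.6584777832031, 283.08416748046875) (39.64897918701172, 53.26580047607422) 57.7243537902832 [454.9, 282.8]
```

View pics/w1.png

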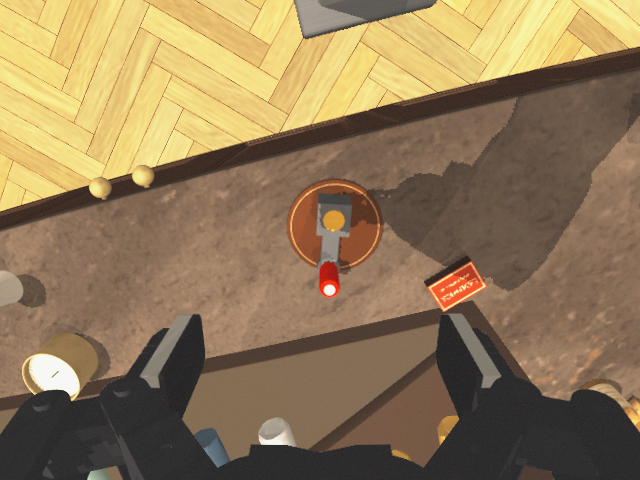

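Run:
```python
from h import *
C=cal("wrist"); a=onz((333.5,220),.046,C); b=onz((329.5,289.5),.063,C); v=b-a; print(a,b,np.hypot(v[0],v[1]),np.arctan2(v[1],v[0]))
im=cv2.imread("pics/w1.png"); c=im[150:310,260:410]; cv2.imwrite("pics/w1c.png",cv2.resize(c,(600,640),interpolation=2)[:600])
```

```text
[ 0.42782761 -0.1863663   0.046     ] [ 0.4856787  -0.20479839  0.063     ] 0.06071647372063096 -0.30844386475890306
```

View pics/w1c.png

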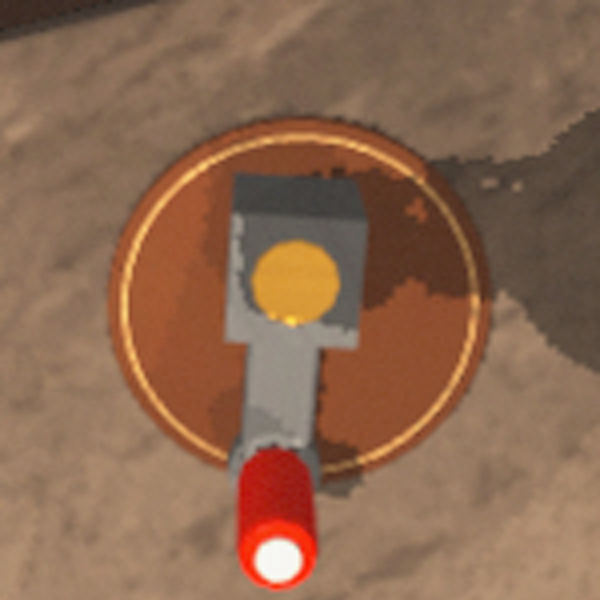

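Call:
{"fn": "play_rows", "kwargs": {
  "increments": [
    [[-6.2,2.7,5,0,0,0.028],[-6.2,2.7,15,0,0,0.028],[-6.2,2.7,25,0,0,0],[-6.2,2.7,25,0,0,0],[0,0,25,0,0,0],[0,0,25,0,0,0],[0,0,25,0,0,0],[0,0,25,0,0,0],[0,0,25,0,0,0],[0,0,20,0,0,0],[0,0,15,0,0,0],[0,0,10,0,0,0],[0,0,6,0,0,0],[0,0,0,0,0,0],[0,0,0,0,0,0]]
  ]
}}

```text
time: 6.6
ee_pos: [0.4279, -0.1878, 0.0139]
eef_rot: [-3.141, 0.001, 2.836]
force: [-0.0, 0.5, 0.3]
opening: 0.0852
finger_force: 0.0
```

Call:
{"fn": "play_rows", "kwargs": {
  "increments": [
    [[0,0,0,0,0,0],[0,0,0,0,0,0],[0,0,0,0,0,0],[0,0,0,0,0,0],[0,0,0,0,0,0],[0,0,0,0,0,0],[0,0,0,0,0,0],[0,0,0,0,0,0]]
  ],
  "gripper": 1,
  "force": 60
}}

```text
time: 7.4
ee_pos: [0.4278, -0.1877, 0.0138]
eef_rot: [-3.141, 0.001, 2.836]
force: [-0.3, 1.4, 5.6]
opening: 0.0293
finger_force: 59.5
```

Call:
{"fn": "play_rows", "kwargs": {
  "increments": [
    [[0,0,-10,0,0,0],[0,0,-26,0,0,0],[0,0,-35,0,0,0],[0,0,-35,0,0,0],[0,0,-35,0,0,0],[0,0,-35,0,0,0],[0,0,-35,0,0,0],[0,0,-35,0,0,0],[0,0,-35,0,0,0],[0,0,-25,0,0,0],[0,0,-10,0,0,0],[0,0,0,0,0,0]]
  ]
}}

```text
time: 8.6
ee_pos: [0.4278, -0.1878, 0.3302]
eef_rot: [-3.141, 0.001, 2.836]
force: [0.4, 0.2, -3.7]
opening: 0.0293
finger_force: 59.0
```

Call:
{"fn": "play_rows", "kwargs": {
  "increments": [
    [[2.9,11.1,0,0,0,0],[5.9,25,0,0,0,0],[5.9,25,0,0,0,0],[5.9,25,0,0,0,0],[5.9,25,0,0,0,0],[5.9,25,0,0,0,0],[5.9,25,0,0,0,0],[5.9,25,0,0,0,0],[5.9,25,0,0,0,0],[5.9,25,0,0,0,0],[5.9,25,0,0,0,0],[5.9,25,0,0,0,0],[1.9,5,0,0,0,0],[0,0,0,0,0,0],[0,0,0,0,0,0],[0,0,0,0,0,0]]
  ]
}}

```text
time: 10.2
ee_pos: [0.4485, 0.1104, 0.3289]
eef_rot: [-3.141, -0.001, 2.835]
force: [0.8, 0.2, -2.0]
opening: 0.0294
finger_force: 59.3
```

Run:
```python
from h import *
s=bot.observe(); print(s["time"],s["q"].round(3),s["ee_pos"].round(4),s["eef_rot"],s["finger_force"])
C,im=shot("wrist","w2")
for l,z in dict(hub_top=s["ee_pos"][2]+.032,shaft_seat=.201,crank_balance=s["ee_pos"][2]-.008).items():
    for e in eyes.tip_of(l,"wrist")[:1]: print(l,round(e["conf"],2),np.round(e["at"],1),np.round(onz(e["at"],z,C),4))
c=im[:,300:]
cv2.imwrite("pics/w2c.png",cv2.resize(c,None,fx=1.25,fy=1.25,interpolation=2)[:,:,::-1])
np.save("w2C.npy",C[2])
```

```text
10.2 [-0.043 -0.265 -0.074  1.762 -0.     0.264] [0.4485 0.1104 0.3289] [-3.14117464e+00 -5.01453291e-04  2.83482320e+00] 59.25137735903263
hub_top 0.8 [320.  369.9] [0.4494 0.1091 0.3609]
shaft_seat 0.81 [509.9 204.2] [0.4759 0.2372 0.201 ]
```

View pics/w2.png

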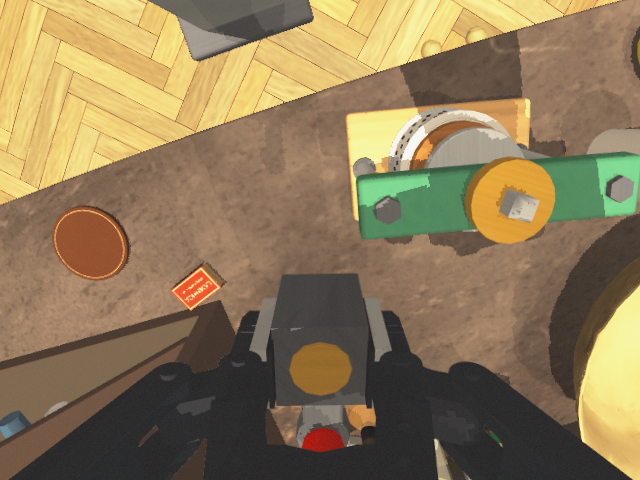

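Call:
{"fn": "play_rows", "kwargs": {
  "increments": [
    [[-2,10,1,0,0,0],[-2,17,4,0,0,0],[-2,17,4,0,0,0],[-2,17,4,0,0,0],[-2,17,4,0,0,0],[-2,17,4,0,0,0],[-2,17,4,0,0,0],[-2,12,3,0,0,0],[-1,5,1,0,0,0],[0,0,0,0,0,0],[0,0,0,0,0,0],[0,0,0,0,0,0]]
  ]
}}

```text
time: 11.6
ee_pos: [0.5038, 0.2285, 0.3007]
eef_rot: [3.142, 0.001, 2.835]
force: [-0.1, -0.2, -2.3]
opening: 0.0292
finger_force: 59.4
```

Run:
```python
from h import *
s=bot.observe(); print(s["time"],s["ee_pos"].round(4),s["eef_rot"],s["finger_force"])
C,im=shot("wrist","w3"); np.save("w3C.npy",C[2])
for l,z in dict(hub_top=s["ee_pos"][2]+.032,shaft_seat=.201).items():
    for e in eyes.tip_of(l,"wrist")[:1]: print(l,round(e["conf"],2),np.round(e["at"],1),np.round(onz(e["at"],z,C),4)); a=e["at"]
m=[e for e in eyes.silhouettes("shaft_seat","wrist")][:1]
for e in m: print(e["conf"],e["at"],e["mask"].sum())
x,y=map(int,a); print(x-60,y-50)
cv2.imwrite("pics/w3c.png",cv2.resize(im[y-50:y+50,x-60:x+60],(720,600),interpolation=2)[:,:,::-1])
```

```text
11.6 [0.5038 0.2285 0.3007] [3.14154637e+00 5.18475514e-04 2.83522418e+00] 59.383679553866386
hub_top 0.87 [321.2 371.2] [0.5052 0.2274 0.3327]
shaft_seat 0.88 [321.5 184.1] [0.4738 0.2379 0.201 ]
0.92 [322.2, 184.8] 7737
261 134
```

View pics/w3c.png

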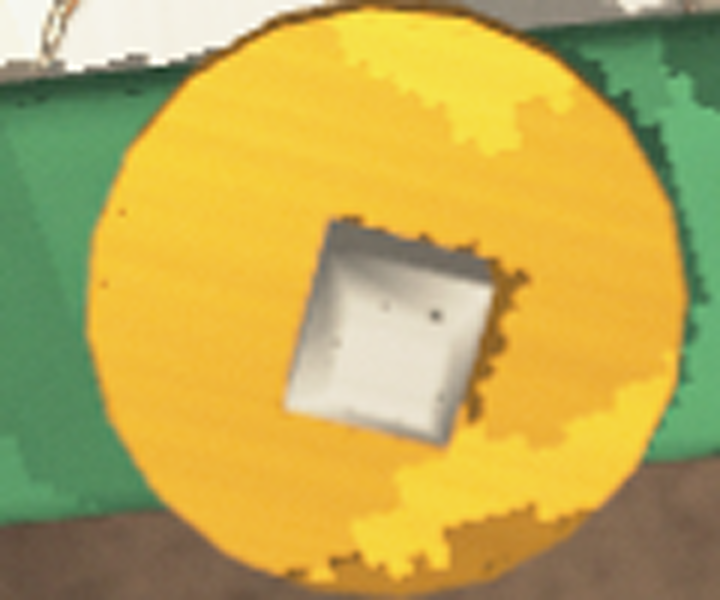

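Run:
```python
from h import *
K,d,_=cal("wrist"); C=(K,d,np.load("w3C.npy"))
q=[(287,408),(447,447),(493,285)]
P=np.array([onz((261+a/6-.5+.08,134+b/6-.5+.08),.216,C) for a,b in q]); print(P)
e1=P[1]-P[0]; e2=P[2]-P[1]; print(np.linalg.norm(e1),np.linalg.norm(e2),[np.degrees(np.arctan2(e[1],e[0])) for e in(e1,e2)],(P[0]+P[2])/2)
im=cv2.imread("pics/w3.png"); h=cv2.cvtColor(im,cv2.COLOR_BGR2HSV)
m=cv2.inRange(h,(15,120,130),(32,255,255)); m[:, :261]=0; m[:,381:]=0; m[:130]=0;m[234:]=0
c=max(cv2.findContours(m,0,1)[0],key=cv2.contourArea)[:,0]; 
X=np.array([onz(p,.201,C)[:2] for p in cv2.convexHull(c)[:,0].astype(float)])
(cx,cy),r=cv2.minEnclosingCircle((X*1000).astype(np.float32)); print(cx,cy,r)
A=np.c_[2*X,np.ones(len(X))]; s=np.linalg.lstsq(A,(X**2).sum(1),rcond=None)[0]; print(s[:2],np.sqrt(s[2]+s[0]**2+s[1]**2))
# held crank dot
m=cv2.inRange(h,(12,100,60),(35,255,255)); m[:320]=0; m[:,:270]=0;m[:,370:]=0;m[400:]=0
M=cv2.moments(m,True); u=(M['m10']/M['m00'],M['m01']/M['m00']); print(u,M['m00'],onz(u,.3007+.0322,C))
```

```text
[[0.47812618 0.22875808 0.216     ]
 [0.48629936 0.24201154 0.216     ]
 [0.47271079 0.25059764 0.216     ]]
0.01557097263809139 0.016073909738279366 [np.float64(58.33856676859657), np.float64(147.7127794329866)] [0.47541848 0.23967786 0.216     ]
474.9832763671875 239.45611572265625 30.327491760253906
[0.47518848 0.23952758] 0.029947086182701515
(320.16076923076923, 368.33230769230767) 2600.0 [0.50388075 0.227503   0.3329    ]
```

Call:
{"fn": "play_rows", "kwargs": {
  "increments": [
    [[4,0.4,0,0,0,0.063],[6,0.5,0,0,0,0.063],[7,0.7,0,0,0,0.063],[7,0.7,0,0,0,0.063],[5,0.5,0,0,0,0],[2,0.1,10,0,0,0],[0,0,15,0,0,0],[0,0,15,0,0,0],[0,0,15,0,0,0],[0,0,8,0,0,0],[0,0,3,0,0,0],[0,0,0,0,0,0],[0,0,0,0,0,0]]
  ]
}}

```text
time: 13.1
ee_pos: [0.4774, 0.2449, 0.2349]
eef_rot: [3.141, 0.001, 2.584]
force: [-0.1, -0.0, -1.2]
opening: 0.0292
finger_force: 59.4
```

Run:
```python
from h import *
s=bot.observe(); print(s["time"],s["ee_pos"].round(4),s["eef_rot"],s["force"])
C,im=shot("side","s3")
p=proj([.475,.24,.22],C)[0]; print(p); x,y=map(int,p)
cv2.imwrite("pics/s3c.png",cv2.resize(im[y-50:y+50,x-65:x+65],(780,600),interpolation=2)[:,:,::-1])
```

```text
13.1 [0.4774 0.2449 0.2349] [3.14105548e+00 7.18077021e-04 2.58404422e+00] [-0.08023968 -0.04561489 -1.24932304]
[317.70885197 281.64233088]
```

View pics/s3c.png

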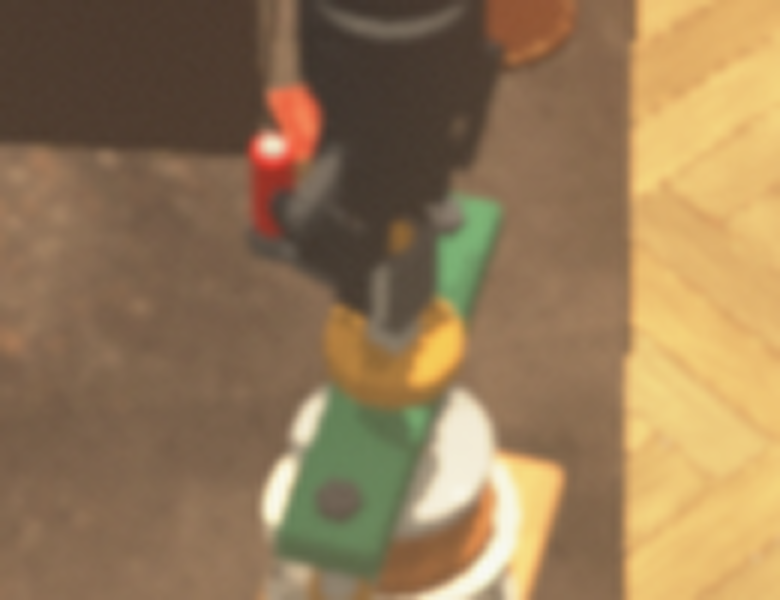

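Call:
{"fn": "play_rows", "kwargs": {
  "increments": [
    [[0,-2.5,0,0,0,0],[-0.3,-2.4,0,0,0,0],[0,0,0,0,0,0],[0,0,2,0,0,0],[0,0,2,0,0,0],[0,0,2,0,0,0],[0,0,2,0,0,0],[0,0,1,0,0,0],[0,0,0,0,0,0]]
  ]
}}

```text
time: 14.05
ee_pos: [0.4747, 0.2406, 0.225]
eef_rot: [-3.141, -0.0, 2.584]
force: [0.0, 0.1, -1.9]
opening: 0.0292
finger_force: 59.4
```

Call:
{"fn": "play_rows", "kwargs": {
  "increments": [
    [[0,0,1,0,0,0],[0,0,1.5,0,0,0],[0,0,1.5,0,0,0],[0,0,0,0,0,0]]
  ]
}}

```text
time: 14.45
ee_pos: [0.4747, 0.2405, 0.221]
eef_rot: [-3.141, -0.0, 2.584]
force: [0.1, -0.6, -2.9]
opening: 0.0294
finger_force: 59.4
```

Call:
{"fn": "play_rows", "kwargs": {
  "increments": [
    [[0,0,2,0,0,0],[0,0,3,0,0,0],[0,0,3,0,0,0],[0,0,3,0,0,0],[0,0,1,0,0,0],[0,0,0,0,0,0]]
  ]
}}

```text
time: 15.05
ee_pos: [0.4747, 0.2405, 0.2091]
eef_rot: [-3.141, -0.0, 2.584]
force: [-0.2, -0.6, -1.9]
opening: 0.0294
finger_force: 59.5
```

Call:
{"fn": "play_rows", "kwargs": {
  "increments": [
    [[0,0,0.3,0,0,0],[0,0,0,0,0,0],[0,0,0,0,0,0],[0,0,0,0,0,0],[0,0,0,0,0,0]]
  ],
  "gripper": -1
}}

```text
time: 15.55
ee_pos: [0.4748, 0.2406, 0.2091]
eef_rot: [3.142, 0.0, 2.584]
force: [1.1, -1.0, 0.4]
opening: 0.0856
finger_force: 0.0
```

Call:
{"fn": "play_rows", "kwargs": {
  "increments": [
    [[0,0,-8,0,0,0],[0,0,-20,0,0,0],[0,0,-24,0,0,0],[0,0,-8,0,0,0],[-10,0,0,0,0,0],[-20,0,0,0,0,0],[-20,0,0,0,0,0],[-10,0,0,0,0,0],[0,0,0,0,0,0],[0,0,0,0,0,0]]
  ]
}}

```text
time: 16.55
ee_pos: [0.5253, 0.2088, 0.2684]
eef_rot: [-3.141, -0.001, 2.583]
force: [0.0, -0.2, -0.1]
opening: 0.0853
finger_force: 0.0
```

Run:
```python
from h import *
s=bot.observe(); print(s["time"],s["ee_pos"].round(4),s["eef_rot"],s["opening"])
C,im=shot("wrist","w4")
for l,z in dict(hub_top=.241,knob_grip=.239).items():
    for e in eyes.tip_of(l,"wrist")[:1]: print(l,round(e["conf"],2),np.round(e["at"],1),np.round(onz(e["at"],z,C),4))
```

```text
16.55 [0.5253 0.2088 0.2684] [-3.14088400e+00 -9.84564505e-04  2.58343284e+00] 0.08534402011362363
hub_top 0.73 [320.  155.9] [0.4755 0.2389 0.241 ]
knob_grip 0.59 [323.1 285.3] [0.5265 0.2088 0.239 ]
```

View pics/w4.png

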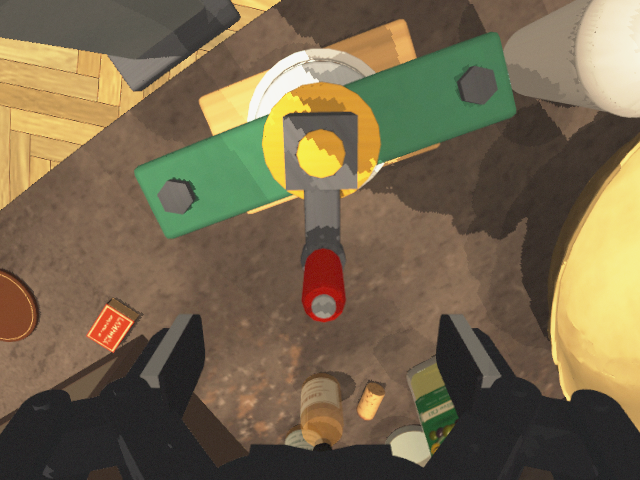

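View pics/scene.png

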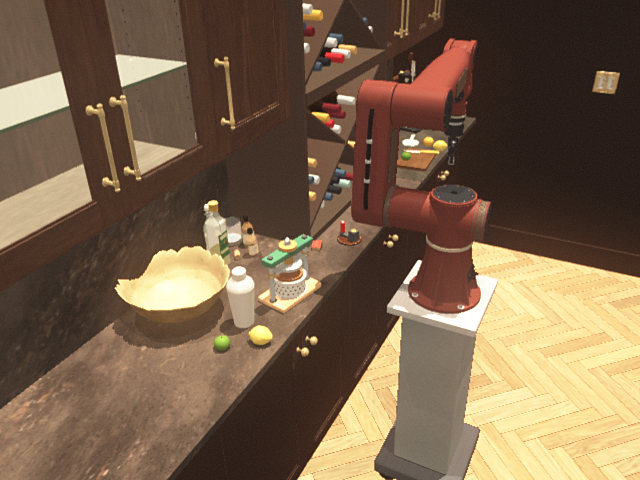

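Call:
{"fn": "play_rows", "kwargs": {
  "increments": [
    [[0,0,10,0,0,0],[0,0,20,0,0,0],[0,0,15,0,0,0],[0,0,4,0,0,0],[0,0,0,0,0,0]]
  ]
}}

```text
time: 17.2
ee_pos: [0.5251, 0.2089, 0.2192]
eef_rot: [-3.141, -0.001, 2.584]
force: [0.1, -0.2, 0.8]
opening: 0.0851
finger_force: 0.0
```

Call:
{"fn": "play_rows", "kwargs": {
  "increments": [
    [[0,0,0,0,0,0],[0,0,0,0,0,0],[0,0,0,0,0,0],[0,0,0,0,0,0],[0,0,0,0,0,0],[0,0,0,0,0,0],[0,0,0,0,0,0],[0,0,0,0,0,0]]
  ],
  "gripper": 1,
  "force": 40
}}

```text
time: 18.0
ee_pos: [0.5259, 0.2088, 0.2203]
eef_rot: [3.141, 0.001, 2.584]
force: [-0.5, -1.3, 2.4]
opening: 0.018
finger_force: 39.0
```

Run:
```python
import numpy as np
d=.15
for k in range(42):
    t=d*(k+.5); c=120*np.sin(d/2); print(k,[round(c*np.sin(t),1),round(-c*np.cos(t),1)],end=' ')
```

```text
0 [np.float64(0.7), np.float64(-9.0)] 1 [np.float64(2.0), np.float64(-8.8)] 2 [np.float64(3.3), np.float64(-8.4)] 3 [np.float64(4.5), np.float64(-7.8)] 4 [np.float64(5.6), np.float64(-7.0)] 5 [np.float64(6.6), np.float64(-6.1)] 6 [np.float64(7.4), np.float64(-5.0)] 7 [np.float64(8.1), np.float64(-3.9)] 8 [np.float64(8.6), np.float64(-2.6)] 9 [np.float64(8.9), np.float64(-1.3)] 10 [np.float64(9.0), np.float64(0.0)] 11 [np.float64(8.9), np.float64(1.4)] 12 [np.float64(8.6), np.float64(2.7)] 13 [np.float64(8.1), np.float64(3.9)] 14 [np.float64(7.4), np.float64(5.1)] 15 [np.float64(6.6), np.float64(6.2)] 16 [np.float64(5.6), np.float64(7.1)] 17 [np.float64(4.4), np.float64(7.8)] 18 [np.float64(3.2), np.float64(8.4)] 19 [np.float64(1.9), np.float64(8.8)] 20 [np.float64(0.6), np.float64(9.0)] 21 [np.float64(-0.7), np.float64(9.0)] 22 [np.float64(-2.1), np.float64(8.7)] 23 [np.float64(-3.4), np.float64(8.3)] 24 [np.float64(-4.6), np.float64(7.7)] 25 [np.float64(-5.7), np.float64(7.0)] 26 [np.float64(-6.7), np.float64(6.0)] 27 [np.float64(-7.5), np.float64(5.0)] 28 [np.float64(-8.1), np.float64(3.8)] 29 [np.float64(-8.6), np.float64(2.5)] 30 [np.float64(-8.9), np.float64(1.2)] 31 [np.float64(-9.0), np.float64(-0.1)] 32 [np.float64(-8.9), np.float64(-1.5)] 33 [np.float64(-8.6), np.float64(-2.8)] 34 [np.float64(-8.0), np.float64(-4.0)] 35 [np.float64(-7.4), np.float64(-5.2)] 36 [np.float64(-6.5), np.float64(-6.2)] 37 [np.float64(-5.5), np.float64(-7.1)] 38 [np.float64(-4.4), np.float64(-7.9)] 39 [np.float64(-3.2), np.float64(-8.4)] 40 [np.float64(-1.9), np.float64(-8.8)] 41 [np.float64(-0.5), np.float64(-9.0)]
```

Call:
{"fn": "play_rows", "kwargs": {
  "increments": [
    [[0.7,-9.0,0,0,0,0],[2.0,-8.8,0,0,0,0],[3.3,-8.4,0,0,0,0],[4.5,-7.8,0,0,0,0],[5.6,-7.0,0,0,0,0],[6.6,-6.1,0,0,0,0],[7.4,-5.0,0,0,0,0],[8.1,-3.9,0,0,0,0],[8.6,-2.6,0,0,0,0],[8.9,-1.3,0,0,0,0]]
  ]
}}

```text
time: 19.0
ee_pos: [0.4461, 0.1877, 0.2202]
eef_rot: [3.141, 0.0, 2.584]
force: [5.2, 2.9, 4.8]
opening: 0.018
finger_force: 39.4
```

Call:
{"fn": "play_rows", "kwargs": {
  "increments": [
    [[9.0,0,0,0,0,0],[8.9,1.4,0,0,0,0],[8.6,2.7,0,0,0,0],[8.1,3.9,0,0,0,0],[7.4,5.1,0,0,0,0],[6.6,6.2,0,0,0,0],[5.6,7.1,0,0,0,0],[4.4,7.8,0,0,0,0],[0,0,0,0,0,0]]
  ]
}}

```text
time: 19.9
ee_pos: [0.4155, 0.248, 0.2201]
eef_rot: [3.142, 0.002, 2.584]
force: [7.3, -1.2, 4.4]
opening: 0.0175
finger_force: 39.4
```

Run:
```python
from h import *
s=bot.observe(); print(s["time"],s["ee_pos"].round(4),s["force"].round(1),s["wrist_torque"])
v=s["ee_pos"][:2]-[.4747,.2405]; print(np.hypot(*v),np.degrees(np.arctan2(v[1],v[0])))
for cam in("side","scene"):
    C,im=shot(cam,cam+"5")
    for l in("hub_top","plate_face"):
        for e in eyes.tip_of(l,cam)[:1]:
            o,r=ray(e["at"],C); k=((np.array([.4752,.24])-o[:2])@r[:2])/(r[:2]@r[:2]); print(cam,l,e["conf"],e["at"],(o+k*r))
```

```text
19.9 [0.4155 0.248  0.2201] [ 7.3 -1.2  4.4] [-0.08280519 -1.85374568  0.01004107]
0.0596378720125905 172.78269825778418
side hub_top 0.77 [315.2, 275.6] [0.48149268 0.24040884 0.24244367]
side plate_face 0.61 [315.1, 307.9] [0.48128636 0.24039413 0.11630726]
scene plate_face 0.98 [287.6, 267.2] [0.4807983  0.24349249 0.10916416]
```

Call:
{"fn": "play_rows", "kwargs": {
  "increments": [
    [[3.2,8.4,0,0,0,0],[1.9,8.8,0,0,0,0],[0.6,9.0,0,0,0,0],[-0.7,9.0,0,0,0,0]]
  ]
}}

```text
time: 20.6
ee_pos: [0.4292, 0.2793, 0.2201]
eef_rot: [-3.139, 0.002, 2.583]
force: [4.5, -7.7, 7.7]
opening: 0.0178
finger_force: 39.6
```

Call:
{"fn": "play_rows", "kwargs": {
  "increments": [
    [[-2.1,8.7,0,0,0,0],[-3.4,8.3,0,0,0,0],[-4.6,7.7,0,0,0,0]]
  ]
}}

```text
time: 20.9
ee_pos: [0.4502, 0.2951, 0.22]
eef_rot: [-3.138, 0.0, 2.584]
force: [-1.1, -5.7, 9.6]
opening: 0.0179
finger_force: 39.9
```

Call:
{"fn": "play_rows", "kwargs": {
  "increments": [
    [[-5.7,7.0,0,0,0,0],[-6.7,6.0,0,0,0,0],[-7.5,5.0,0,0,0,0]]
  ]
}}

```text
time: 21.2
ee_pos: [0.4761, 0.3005, 0.2201]
eef_rot: [-3.139, -0.002, 2.585]
force: [-3.7, -1.8, 10.1]
opening: 0.018
finger_force: 39.9
```

Call:
{"fn": "play_rows", "kwargs": {
  "increments": [
    [[-8.1,3.8,0,0,0,0],[-8.6,2.5,0,0,0,0]]
  ]
}}

```text
time: 21.4
ee_pos: [0.4937, 0.2975, 0.2201]
eef_rot: [-3.14, -0.002, 2.585]
force: [-2.5, 1.5, 9.2]
opening: 0.0178
finger_force: 39.9
```

Run:
```python
from h import *
s=bot.observe(); print(s["time"],s["ee_pos"].round(4),s["force"].round(1),s["wrist_torque"].round(2))
v=s["ee_pos"][:2]-[.4747,.2405]; print(np.hypot(*v),np.degrees(np.arctan2(v[1],v[0])))
for cam in("side","scene"):
    C,im=shot(cam,cam+"6")
    for l in("plate_face","follower_top","shaft_seat"):
        for e in eyes.tip_of(l,cam)[:1]: print(cam,l,e["conf"],e["at"])
    y,x=(270,287) if cam=="scene" else (305,316)
    cv2.imwrite(f"pics/{cam}6c.png",cv2.resize(im[y-30:y+45,x-50:x+50],(800,600),interpolation=2)[:,:,::-1])
```

```text
21.4 [0.4937 0.2975 0.2201] [-2.5  1.5  9.2] [0.11 0.77 0.02]
0.06009678131062688 71.592368471001
side plate_face 0.67 [320.0, 309.6]
scene plate_face 0.67 [288.7, 268.4]
scene follower_top 0.61 [289.6, 270.5]
scene shaft_seat 0.41 [284.0, 246.7]
```

View pics/scene6c.png

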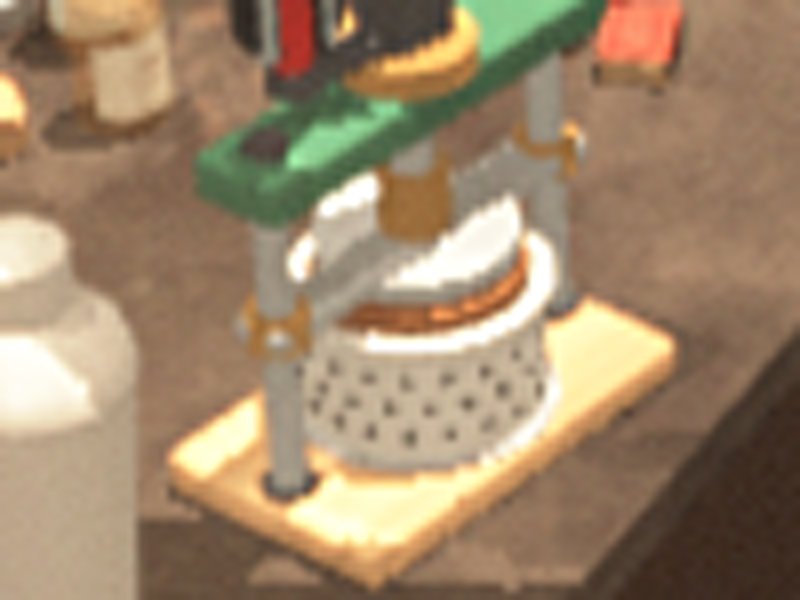

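Call:
{"fn": "play_rows", "kwargs": {
  "increments": [
    [[-8.9,1.2,0,0,0,0],[-9.0,-0.1,0,0,0,0]]
  ]
}}

```text
time: 22.0
ee_pos: [0.5095, 0.2896, 0.2202]
eef_rot: [3.141, -0.002, 2.585]
force: [-1.2, 4.6, 7.6]
opening: 0.018
finger_force: 39.7
```

Call:
{"fn": "play_rows", "kwargs": {
  "increments": [
    [[-8.9,-1.5,0,0,0,0],[-8.6,-2.8,0,0,0,0]]
  ]
}}

```text
time: 22.2
ee_pos: [0.5229, 0.2769, 0.2203]
eef_rot: [3.14, -0.002, 2.585]
force: [1.4, 6.3, 6.9]
opening: 0.0182
finger_force: 39.6
```

Call:
{"fn": "play_rows", "kwargs": {
  "increments": [
    [[-8.0,-4.0,0,0,0,0]]
  ]
}}

```text
time: 22.3
ee_pos: [0.5279, 0.2692, 0.2203]
eef_rot: [3.139, -0.001, 2.585]
force: [4.6, 6.8, 5.3]
opening: 0.0178
finger_force: 39.6
```

Call:
{"fn": "play_rows", "kwargs": {
  "increments": [
    [[-7.4,-5.2,0,0,0,0]]
  ]
}}

```text
time: 22.4
ee_pos: [0.5316, 0.2611, 0.2203]
eef_rot: [3.139, -0.001, 2.585]
force: [1.7, 17.0, 4.4]
opening: 0.018
finger_force: 39.9
```

Call:
{"fn": "play_rows", "kwargs": {
  "increments": [
    [[-3.3,-3.1,0,0,0,0],[0,0,0,0,0,0]]
  ]
}}

```text
time: 22.6
ee_pos: [0.5324, 0.2583, 0.2204]
eef_rot: [3.136, -0.003, 2.586]
force: [5.0, 15.8, 4.6]
opening: 0.0182
finger_force: 40.0
```

Call:
{"fn": "play_rows", "kwargs": {
  "increments": [
    [[-3.2,-3.1,0,0,0,0],[0,0,0,0,0,0]]
  ]
}}

```text
time: 22.8
ee_pos: [0.5333, 0.2555, 0.2204]
eef_rot: [3.133, -0.004, 2.587]
force: [4.5, 23.1, 4.1]
opening: 0.0177
finger_force: 40.4
```

Call:
{"fn": "play_rows", "kwargs": {
  "increments": [
    [[0,0,0,0,0,0],[0,0,0,0,0,0],[0,0,0,0,0,0],[0,0,0,0,0,0],[0,0,-10,0,0,0],[0,0,-20,0,0,0],[0,0,-20,0,0,0],[0,0,-20,0,0,0],[0,0,-10,0,0,0],[0,0,0,0,0,0],[0,0,0,0,0,0]]
  ],
  "gripper": -1
}}

```text
time: 23.9
ee_pos: [0.5338, 0.2507, 0.2994]
eef_rot: [-3.141, -0.0, 2.584]
force: [0.2, 0.5, -0.1]
opening: 0.0855
finger_force: 0.0
```

Run:
```python
from h import *
s=bot.observe(); print(s["time"],s["ee_pos"].round(4),s["eef_rot"],s["opening"],s["force"])
C,im=shot("wrist","w7"); np.save("w7C.npy",C[2])
for l,z in dict(hub_top=.241,knob_grip=.239).items():
    for e in eyes.tip_of(l,"wrist")[:1]: print(l,round(e["conf"],2),np.round(e["at"],1),np.round(onz(e["at"],z,C),4))
C,im=shot("scene","scene7")
for l in("plate_face","follower_top"):
    for e in eyes.tip_of(l,"scene")[:1]: print(l,e["conf"],e["at"])
y,x=270,287
a=cv2.resize(im[y-30:y+35,x-40:x+40],(800,600),interpolation=2)
w=cv2.imread("pics/w7.png")[:,:,::-1]
cv2.imwrite("pics/c7.png",np.hstack([cv2.resize(a,(400,300)),cv2.resize(w,(400,300))])[:,:,::-1])
```

```text
23.9 [0.5338 0.2507 0.2994] [-3.14109618e+00 -3.05892357e-04  2.58370577e+00] 0.08552603907147784 [ 0.16783771  0.53440123 -0.06036105]
hub_top 0.82 [239.8 179.6] [0.4766 0.2388 0.241 ]
knob_grip 0.93 [341.3 243.4] [0.5324 0.2637 0.239 ]
plate_face 0.65 [287.6, 273.1]
follower_top 0.59 [286.7, 269.5]
```

View pics/c7.png

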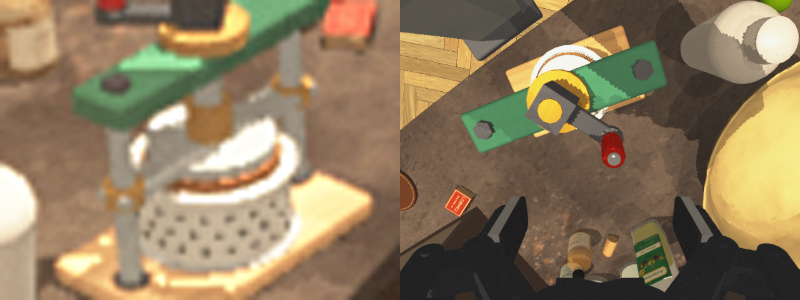

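Run:
```python
from h import *
ims=[cv2.cvtColor(cv2.imread(f"pics/{n}.png"),cv2.COLOR_BGR2HSV) for n in("scene","scene5","scene6","scene7")]
# brass pixels on left clamp / right clamp: centroid
for (x0,x1,y0,y1) in((262,282,266,292),(296,314,244,268),(280,296,250,275)):
    for h in ims:
        m=cv2.inRange(h[y0:y1,x0:x1],(8,90,60),(28,255,255)).astype(float)*h[y0:y1,x0:x1,1]
        ys,xs=np.nonzero(m); print(round(np.average(xs+x0,weights=m[ys,xs]),2),round(np.average(ys+y0,weights=m[ys,xs]),2),len(xs),end=' | ')
    print()
C=cal("scene"); c=np.array([.4752,.24])
for z in(.1195,.092): print(proj([*c,z+.02],C))
g=[cv2.imread(f"pics/{n}.png",0) for n in("scene","scene5","scene6","scene7")]
def sub(a,b,x0,x1,y0,y1,r=9):
    t=a[y0:y1,x0:x1]; R_=cv2.matchTemplate(b[y0-r:y1+r,x0-3:x1+3],t,cv2.TM_CCOEFF_NORMED); _,v,_,(i,j)=cv2.minMaxLoc(R_)
    f=0
    if 0<j<R_.shape[0]-1: p,q,s=R_[j-1,i],R_[j,i],R_[j+1,i]; f=.5*(p-s)/(p-2*q+s)
    return round(i-3,1),round(j-r+f,2),round(v,2)
for box in((264,280,276,288),(298,312,253,263)):
    print([sub(g[2],b,*box) for b in g])
# hub angle from wrist
Cw=(*cal("wrist")[:2],np.load("w7C.npy")); a=onz((239.5,179.5),.241,Cw)
print(a, onz((2*(612-400)*.8,0),.2,Cw) is None)
w=cv2.imread("pics/w7.png"); cv2.imwrite("pics/w7c.png",cv2.resize(w[110:290,180:380],(800,600)[:1]*1+(600,) if 0 else (667,600),interpolation=2))
```

```text
268.82 278.17 233 | 267.6 279.09 211 | 267.17 279.63 211 | 267.03 279.84 213 | 
308.58 255.05 162 | 308.11 255.26 175 | 307.15 255.39 187 | 306.85 255.65 196 | 
288.28 261.87 135 | 288.41 259.04 127 | 288.73 260.49 140 | 288.84 261.17 145 | 
[[289.12302296 259.50687648]]
[[289.50704822 266.37784578]]
[(-2, np.float32(-2.73), 0.5), (0, np.float32(-1.2), 0.68), (0, np.float32(-0.0), 1.0), (0, np.float32(0.69), 0.85)]
[(0, np.float32(-5.6), 0.59), (0, np.float32(-2.05), 0.92), (0, np.float32(-0.02), 1.0), (0, np.float32(1.06), 0.87)]
[0.47649323 0.23871885 0.241     ] False
```

View pics/w7c.png

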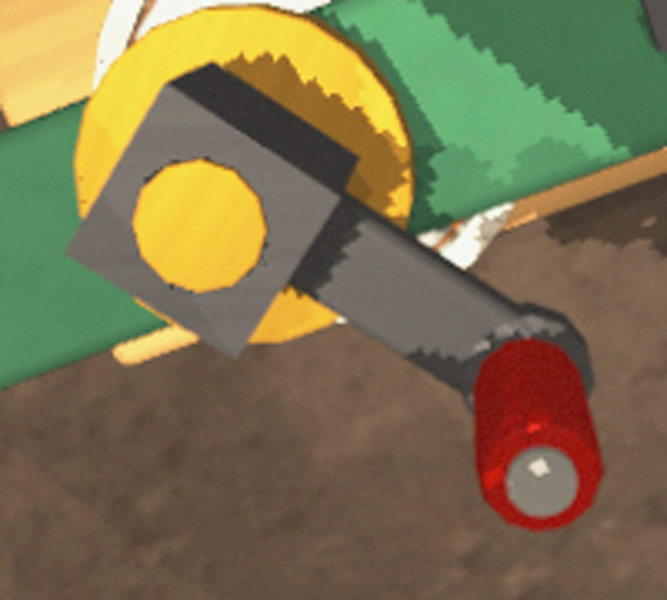

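Run:
```python
from h import *
C=(*cal("wrist")[:2],np.load("w7C.npy"))
P=np.array([onz((180+x/3.335-.35,110+y/3.333-.35),.241,C)[:2] for x,y in((172,83),(342,198),(235,355),(67,250))])
print(P.mean(0),[np.degrees(np.arctan2(*(P[j]-P[i])[::-1])) for i,j in((0,1),(1,2),(3,2),(0,3))],[np.linalg.norm(P[j]-P[i]) for i,j in((0,1),(1,2),(3,2),(0,3))])
```

```text
[0.47566425 0.24003612] [np.float64(23.172678805494808), np.float64(-67.26703165252593), np.float64(24.17753819386706), np.float64(-67.40202418607934)] [np.float64(0.02921209535455878), np.float64(0.02930797244169965), np.float64(0.02929080742955909), np.float64(0.029822288496589886)]
```

Call:
{"fn": "play_rows", "kwargs": {
  "increments": [
    [[0,0,0,0,0,-0.1373],[0,0,0,0,0,-0.1373],[0,0,0,0,0,-0.1373],[0,0,0,0,0,-0.1373],[0,0,0,0,0,-0.1373],[0,0,0,0,0,-0.1373],[0,0,0,0,0,-0.1373],[0,0,0,0,0,0],[8,2,0,0,0,0],[17,4,0,0,0,0],[17,4,0,0,0,0],[12,2.7,0,0,0,0],[4.1,1,0,0,0,0],[0,0,0,0,0,0],[0,0,0,0,0,0]]
  ]
}}

```text
time: 25.7
ee_pos: [0.4753, 0.2406, 0.2999]
eef_rot: [-3.141, 0.0, -2.739]
force: [-0.1, -0.0, 0.7]
opening: 0.0854
finger_force: 0.0
```

Call:
{"fn": "play_rows", "kwargs": {
  "increments": [
    [[0,0,8,0,0,0],[0,0,18,0,0,0],[0,0,20,0,0,0],[0,0,20,0,0,0],[0,0,15,0,0,0],[0,0,6,0,0,0],[0,0,3,0,0,0],[0,0,0,0,0,0],[0,0,0,0,0,0]]
  ]
}}

```text
time: 26.6
ee_pos: [0.4754, 0.2406, 0.2108]
eef_rot: [-3.141, 0.001, -2.738]
force: [0.9, -0.5, -1.3]
opening: 0.0856
finger_force: 0.0
```

Call:
{"fn": "play_rows", "kwargs": {
  "increments": [
    [[0,0,0,0,0,0],[0,0,0,0,0,0],[0,0,0,0,0,0],[0,0,0,0,0,0],[0,0,0,0,0,0],[0,0,0,0,0,0],[0,0,0,0,0,0],[0,0,0,0,0,0]]
  ],
  "gripper": 1,
  "force": 60
}}

```text
time: 27.4
ee_pos: [0.4751, 0.2405, 0.2103]
eef_rot: [-3.141, 0.0, -2.738]
force: [-1.6, -2.3, 4.6]
opening: 0.0294
finger_force: 59.2
```

Call:
{"fn": "play_rows", "kwargs": {
  "increments": [
    [[0,0,0,0,0,0.05],[0,0,0,0,0,0.05],[0,0,0,0,0,0.05],[0,0,0,0,0,0.03],[0,0,0,0,0,0]]
  ]
}}

```text
time: 27.9
ee_pos: [0.4751, 0.2405, 0.2103]
eef_rot: [-3.141, 0.0, -2.917]
force: [-1.1, -2.8, 5.2]
opening: 0.0292
finger_force: 63.6
```

Run:
```python
from h import *
s=bot.observe(); print(s["eef_rot"],s["wrist_torque"],s["force"])
```

```text
[-3.14098483e+00  4.72783359e-04 -2.91705753e+00] [-0.48946402  0.09250216  1.38113821] [-1.14187023 -2.80324749  5.21644935]
```

Call:
{"fn": "play_rows", "kwargs": {
  "increments": [
    [[0,0,0,0,0,-0.05],[0,0,0,0,0,-0.05],[0,0,0,0,0,-0.02],[0,0,0,0,0,0],[0,0,-4,0,0,0],[0,0,-8,0,0,0],[0,0,-8,0,0,0],[0,0,-10,0,0,0]]
  ]
}}

```text
time: 28.7
ee_pos: [0.4744, 0.2405, 0.2391]
eef_rot: [3.141, -0.002, -2.798]
force: [0.1, -0.2, -2.1]
opening: 0.0293
finger_force: 65.0
```

Call:
{"fn": "play_rows", "kwargs": {
  "increments": [
    [[0,0,-15,0,0,0],[0,0,-25,0,0,0.13],[0,0,-25,0,0,0.13],[0,0,-18,0,0,0.13],[0,0,-8,0,0,0.13],[0,0,0,0,0,0.13],[0,0,0,0,0,0]]
  ]
}}

```text
time: 29.4
ee_pos: [0.475, 0.2407, 0.3316]
eef_rot: [3.141, 0.0, 2.833]
force: [0.9, 0.3, -2.0]
opening: 0.0292
finger_force: 65.2
```

Call:
{"fn": "play_rows", "kwargs": {
  "increments": [
    [[-2.3,-11.4,0,0,0,0],[-5.3,-26.5,0,0,0,0],[-5.3,-26.5,0,0,0,0],[-5.3,-26.5,0,0,0,0],[-5.3,-26.5,0,0,0,0],[-5.3,-26.5,0,0,0,0],[-5.3,-26.5,0,0,0,0],[-5.3,-26.5,0,0,0,0],[-5.3,-26.5,0,0,0,0],[-5.3,-26.5,0,0,0,0],[-5.3,-26.5,0,0,0,0],[-5.3,-26.5,0,0,0,0],[-5.3,-26.5,0,0,0,0],[-5.3,-26.5,0,0,0,0],[-5.3,-26.5,0,0,0,0],[-5.3,-26.5,0,0,0,0],[-2.6,-13.5,0,0,0,0],[0,0,0,0,0,0],[0,0,0,0,0,0]]
  ]
}}

```text
time: 31.3
ee_pos: [0.4277, -0.1873, 0.331]
eef_rot: [3.141, -0.0, 2.836]
force: [0.1, 0.2, -1.6]
opening: 0.0291
finger_force: 65.1
```

Exactly above the pickup pose; lower by 316 mm to z ≈ 0.016.

Call:
{"fn": "play_rows", "kwargs": {
  "increments": [
    [[0,0,12,0,0,0],[0,0,28,0,0,0],[0,0,32,0,0,0],[0,0,32,0,0,0],[0,0,32,0,0,0],[0,0,32,0,0,0],[0,0,32,0,0,0],[0,0,32,0,0,0],[0,0,28,0,0,0],[0,0,22,0,0,0],[0,0,14,0,0,0],[0,0,8,0,0,0],[0,0,5,0,0,0],[0,0,3,0,0,0],[0,0,2,0,0,0],[0,0,0,0,0,0],[0,0,0,0,0,0]]
  ]
}}

```text
time: 33.0
ee_pos: [0.4282, -0.1879, 0.0175]
eef_rot: [-3.141, 0.001, 2.835]
force: [0.4, -0.7, -2.2]
opening: 0.029
finger_force: 65.1
```

Call:
{"fn": "play_rows", "kwargs": {
  "increments": [
    [[0,0,1,0,0,0],[0,0,1,0,0,0],[0,0,0,0,0,0],[0,0,0,0,0,0]]
  ]
}}

```text
time: 33.4
ee_pos: [0.4281, -0.1878, 0.0153]
eef_rot: [-3.141, 0.0, 2.835]
force: [-1.0, 0.7, 3.1]
opening: 0.0288
finger_force: 65.7
```

Contact (force turned upward). Release and go up.

Call:
{"fn": "play_rows", "kwargs": {
  "increments": [
    [[0,0,0,0,0,0],[0,0,0,0,0,0],[0,0,0,0,0,0],[0,0,0,0,0,0],[0,0,0,0,0,0],[0,0,0,0,0,0],[0,0,-10,0,0,0],[0,0,-25,0,0,0],[0,0,-30,0,0,0],[0,0,-30,0,0,0],[0,0,-30,0,0,0],[0,0,-30,0,0,0],[0,0,-30,0,0,0],[0,0,-20,0,0,0],[0,0,-10,0,0,0],[0,0,0,0,0,0],[0,0,0,0,0,0]]
  ],
  "gripper": -1
}}

```text
time: 35.1
ee_pos: [0.4277, -0.1875, 0.2292]
eef_rot: [3.141, -0.001, 2.835]
force: [0.5, 0.8, 0.2]
opening: 0.0854
finger_force: 0.0
```

Run:
```python
from h import *
s=bot.observe(); print(s["time"],s["ee_pos"].round(4),s["force"].round(2),s["opening"])
C,im=shot("wrist","w9")
for l,z in dict(hub_top=.046,knob_grip=.044,coaster=0.006,crank_balance=.006).items():
    for e in eyes.tip_of(l,"wrist")[:1]: print(l,round(e["conf"],2),np.round(e["at"],1),np.round(onz(e["at"],z,C),4))
```

```text
35.1 [ 0.4277 -0.1875  0.2292] [0.49 0.8  0.18] 0.08535450278817187
hub_top 0.62 [319.8 203. ] [ 0.4289 -0.1889  0.046 ]
knob_grip 0.66 [320.5 270. ] [ 0.4862 -0.2064  0.044 ]
coaster 0.71 [325.8 207.2] [ 0.4441 -0.188   0.006 ]
crank_balance 0.93 [321.9 212.3] [ 0.4476 -0.1928  0.006 ]
```

```bash
python3 -c "
from plant import order
print(order.hand_in())"
```

```text
the job is handed in; nothing more can be done
None
```

I fitted the crank, wound the plate down to the hard stop (1.4 N m at the hub against about 0.2 N m while turning), and laid the crank back on the coaster, its balance point about 6 mm from the centre. I handed the job in at about 35 s; the hand-in returned no verdict.

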